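# Overhang an urn's holding board to its pencil line and hold it

## Task

I need to get at the nut under the urn: slide its holding board outward along the bench box, flat and without lifting it, until the pencil line on the paper tape lies right on the edge of the box that the urn faces, square along it, with the urn out over the bench. More than its balance then hangs out, so keep hold of the board and keep it flat on the box: your program finishes while still holding it, never letting it tip. Do not touch the urn, and leave everything else on the bench and the box where it stands.

Things in the scene. Friction and masses are not known exactly. Their poses are not given: they have to be found in the camera images.
- board: Brown wooden board 320 (x) x 56 (y) x 20 (z) lying flat on the box. Origin: centre of its underside; +x runs to the end with the urn (outer end, x +160), bare tail at x -160. Urn and board are bolted into one rigid piece, 0.55 to 0.8 kg, balancing 75 to 95 mm from the outer end. White paper tape 16 wide goes round it at x +30, a dark pencil line along its middle. Starts skewed up to 0.14 rad.
- urn: Small urn bolted upright on the board: dark red marble with gilt brass mounts, 165 tall, on a 50 x 50 x 26 plinth, widest 80 mm over its two scroll handles (they stick out along the board's y). Origin: centre of the plinth's underside, on the board's top at board x = +120 mm. Fragile: must not be touched.
- mark (a point): Middle of the pencil line on the board's top face (board x = +30, y = 0, z = +20 mm). The line runs straight across the board.
- mark_l (a point): End of the pencil line on the board's +y top edge (board x = +30, y = +28, z = +20 mm).
- mark_r (a point): End of the pencil line on the board's -y top edge (board x = +30, y = -28, z = +20 mm).
- bench_box: Plywood bench box (riser), fixed to the bench, 300 long (x) x 230 wide (y) x 90 high, flat level top, ends open. Origin: centre of its underside; +x points along its length to its working end, the one that the board's urn end faces (roughly to the robot's right, turned up to 0.5 rad either way).
- box_edge (a point): Middle of the box's top working edge (box x = +150, y = 0, z = +90 mm), axes as the box's: x outward, square to the edge; y along the edge; z up. The edge runs 115 mm either way. Beyond it is free air over the bench.
- jar: Small glass jar with a steel cap, 30 in diameter, 42 tall, standing on the box top beside the board, near the working edge. Origin: centre of its underside. Bystander.
- spinner: Nut driver with a black handle, 170 long, lying on the bench beyond the working edge (the overhang passes above it). Origin: on its underside. Bystander.
- dish: Low white dish, 76 wide, 18 tall, with brass nuts, on the bench beyond the working edge. Origin: centre of its underside. Bystander.
- twin: The second urn of the pair, loose, standing on the bench by itself, 165 tall, like the first one but on no board. Origin: centre of its plinth's underside. Bystander.
- amber: Amber glass bottle, 58 in diameter, 130 tall. Origin: centre of its underside. Bystander.
- brushes: Glass pot with brushes, 68 in diameter, about 180 tall with the brushes. Origin: centre of its underside. Bystander.
- medallion: Round brass mount lying on the bench, 60 in diameter, 11 thick. Origin: centre of its underside. Bystander.

How it is judged:
By the outcome, as a careful person would: the job done as asked, in the order asked, and still so for the second after the job is handed in, while the arm keeps its last pose, push and grip.
It also fails if it takes over 32 s, if anything falls off the work surface, if the arm or the gripper's body presses on something with over 40 N, if the wrist force passes 120 N, or if a joint passes its speed limit or range.

## Robot

A 6-joint arm with a two-finger parallel gripper is mounted at the origin on the work surface. World frame = base frame: x ahead of the robot, y to its left, z up, the work surface at z = 0. Lengths are in m, angles in degrees, forces in N, time in s.
With the tool pointing down it reaches from about 0.35 to 0.875 m from the base axis. Payload 4.2 kg.
Tool frame: the origin (TCP) lies midway between the tips of the shut fingers; the grasp point (between the pads) lies 19 mm behind it; z points along the fingers, y is the direction in which the jaws open and shut (so a half turn about z gives the same grasp; the last joint's range is limited). The gripper opens to 87 mm and grips with 3 to 60 N. Pads are 19 mm wide; open, the fingers measure 117 mm over their backs; the gripper's body (75 mm by 190 mm) begins 51 mm behind the grasp point.
Start: joints at [-58.751, 22.042, 0.453, 0, -68.411, -14.817], TCP at [0.177, -0.599, 0.223] pointing down, gripper open.
Joint ranges: [-179.83, 179.83], [-69.29, 118.12], [-61.27, 80.66], [-181.25, 117.63], [-171.15, -9.14], [-177.46, 177.46]. Speed limits (degrees/s): [159.86, 159.86, 180, 180, 180, 180].

## Interface

Orientations are given as a 3x3 rotation matrix whose columns are the frame's x, y, z axes.
In Python, from station import r gives the robot as it stands.
- The arm moves only by the tool carry_out, never from a script. Its argument "steps" is a list of rows, each a list of 2 entries, a list of its own where there are three numbers: the shift along the tool's x, y, z in cm, then the turn about the tool's z in degrees. In form: [[[x, y, z], twist], ...]. A call has 1 to 20 rows; each row is the pose to reach, as a shift and turn from the pose measured when the call began, along the tool's axes at that moment; what a row does not reach only later rows make up. A row lasts 1/10 s, in which the tool goes at most 50 mm and 8.59 degrees, less where a joint would pass 70% of its speed; a pose out of reach is approached as far as the arm can. A call with a gripper value outside its range is refused whole. "gripper" is the gripper's target within -1 to 1 (fully open at 1, half-way at 0, shut at -1), set as the call begins (left out, the last holds). The fingers move at their own pace and stop on an object; the grip force is fixed at half the most. Time passes only in rows, so rows that repeat a pose let the fingers close. It gives the time, the measured TCP pose, the force and the opening at its end, in the units of the state.
- r.sense(): the state, without advancing time (a new reading comes with each control period).
- r.capture(name): name is "side" or "top"; returns the picture (400x640x3 uint8, red, green, blue); there is no depth.
- r.calibration(name): a dict with "camera_matrix" (3x3 intrinsics, pixels), "world_from_camera" (4x4, takes a point from camera to world coordinates). Camera axes: x right, y up, looking along -z (the intrinsics and any distortion apply to the point x, -y, -z); pixel columns grow to the right and rows downward; lengths in m; the calibration is good to about 2 mm. A picture is of the moment at which its call begins. calibration takes no time and is no camera call.
- r.finish_job(): hands the job in, once; it reports no verdict.
Trained networks look in the newest picture that a camera, given by its name, has taken for a name from the list of things; names that differ only in an ending like _2 or _b are one class to them, and where a whole thing is asked for, a point or a joint stands for the part that bears it (a point fixed in the world has none). Each returns a list of dicts, best first, with "confidence" (0 to 1); they miss things now and then, are a little off and sometimes report something else, mostly with a low value. They report only what shows in the picture. A call takes as long as a camera call.
- r.cut_out(camera, target): "pixels" (400x640 bool, what is visible of it).
- r.place_of(camera, target): "centre" ([x, y, z] in m, in world coordinates, good to about 4 mm: a listed point, or the origin of a listed thing).
The state is a dict: "time_s": time; "joints": joint angles; "joint_velocities": joint speeds; "effort": joint torques, N m; "tcp_pos": TCP position; "ee_rot": TCP orientation; "wrist_force": force on the tool from outside, world axes, zero at the start; "moment": the same for the moment, N m; "gripper_width": opening from 0.0 (shut) to 1.0 (fully open).
Only numpy, scipy, OpenCV 4.12 (cv2) and the standard library are available. Lean on these libraries where they do the work, as an engineer would, in place of code of your own. Each camera call takes 0.05 s, during which the arm holds its last target. There are 200 camera calls.

## Working session

There is one attempt and no reset: what is moved stays moved. The work goes in short steps, Python scripts to look and compute and a tool call to move; the robot and the scene stay as the last step left them, time stands still between calls to the robot, and variables do not carry over. Pictures are saved under pics/ and viewed, about 8 in all and at most 12, crops included, and the job is handed in when it is done.

Besides the shell and the picture viewer there is one more tool, called in YAML: its name, and indented under it one key for each argument. carry_out: Moves the arm, as the interface text tells. Its arguments: {"type":"object","properties":{"steps":{"type":"array","items":{"type":"array"}},"gripper":{"type":"number"}},"required":["steps"]}

```bash
mkdir -p pics; python3 - <<'E'
from station import r
import cv2, numpy as np
for c in ("side","top"):
    im=r.capture(c); cv2.imwrite(f"pics/{c}0.png",im[:,:,::-1])
    k=r.calibration(c); print(c,np.round(k["camera_matrix"],1).tolist(),np.round(k["world_from_camera"],3).tolist(), [x for x in k])
    for t in ["board","urn","mark","mark_l","mark_r","bench_box","box_edge","jar","twin","amber","brushes","spinner","dish","medallion"]:
        print(t,[(np.round(d["centre"],3).tolist(),round(d["confidence"],2)) for d in r.place_of(c,t)[:2]])
s=r.sense();print(s["time_s"],s["tcp_pos"],np.round(s["ee_rot"],3).tolist(),s["gripper_width"])
E
```

```text
side [[485.3, 0.0, 317.3], [0.0, 485.3, 199.6], [0.0, 0.0, 1.0]] [[-0.747, 0.507, -0.43, -0.081], [-0.665, -0.56, 0.494, 0.673], [0.01, 0.655, 0.755, 1.193], [0.0, 0.0, 0.0, 1.0]] ['camera_matrix', 'world_from_camera']
board [([0.569, 0.067, 0.09], 0.58)]
urn [([0.538, -0.051, 0.107], 0.97), ([0.566, 0.066, 0.09], 0.73)]
mark [([0.591, 0.029, 0.107], 0.74), ([0.538, 0.048, 0.115], 0.69)]
mark_l [([0.591, 0.029, 0.107], 0.74), ([0.538, 0.048, 0.115], 0.69)]
mark_r [([0.591, 0.029, 0.107], 0.74), ([0.538, 0.048, 0.115], 0.69)]
bench_box [([0.569, 0.07, -0.001], 0.82)]
box_edge [([0.526, -0.077, 0.088], 0.77), ([0.569, 0.038, 0.108], 0.32)]
jar [([0.456, -0.014, 0.091], 0.55)]
twin [([0.652, 0.407, -0.0], 0.86)]
amber [([0.56, -0.479, 0.001], 0.98)]
brushes [([0.394, -0.478, 0.002], 0.59)]
spinner [([0.454, -0.149, -0.002], 0.49)]
dish [([0.574, -0.158, -0.0], 0.75)]
medallion [([0.332, 0.385, -0.005], 0.62)]
top [[361.6, 0.0, 316.5], [0.0, 361.6, 196.4], [0.0, 0.0, 1.0]] [[-0.002, 0.993, -0.118, 0.446], [-1.0, -0.005, -0.026, -0.047], [-0.026, 0.118, 0.993, 1.071], [0.0, 0.0, 0.0, 1.0]
[... 200 characters left out ...]
 0.115], 0.95), ([0.562, 0.04, 0.106], 0.59)]
mark_l [([0.592, 0.031, 0.115], 0.95), ([0.562, 0.04, 0.106], 0.59)]
mark_r [([0.592, 0.031, 0.115], 0.95), ([0.562, 0.04, 0.106], 0.59)]
bench_box [([0.569, 0.064, 0.002], 0.73)]
box_edge [([0.528, -0.08, 0.089], 0.85), ([0.57, 0.068, 0.09], 0.22)]
jar [([0.452, -0.009, 0.086], 0.48)]
twin [([0.651, 0.405, 0.001], 0.9)]
amber [([0.566, -0.473, -0.003], 0.57)]
brushes [([0.394, -0.484, -0.002], 0.96)]
spinner [([0.46, -0.149, 0.001], 0.88)]
dish [([0.574, -0.158, -0.002], 0.93)]
medallion [([0.335, 0.385, -0.003], 0.69)]
1.5 [ 0.17680986 -0.59945317  0.22256236] [[-0.959, -0.283, 0.0], [-0.283, 0.959, -0.0], [-0.0, -0.0, -1.0]] 1.0000941429464165
```

View pics/side0.png

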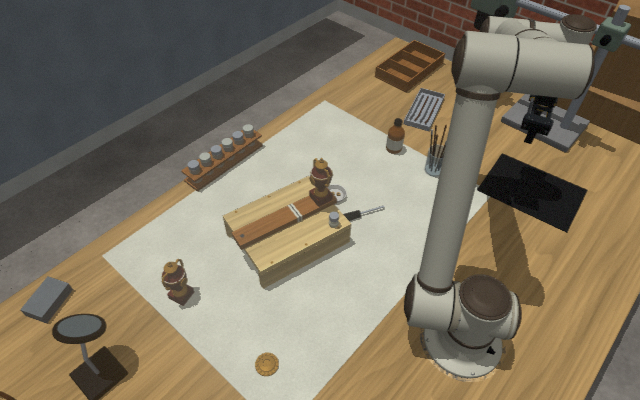

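View pics/top0.png

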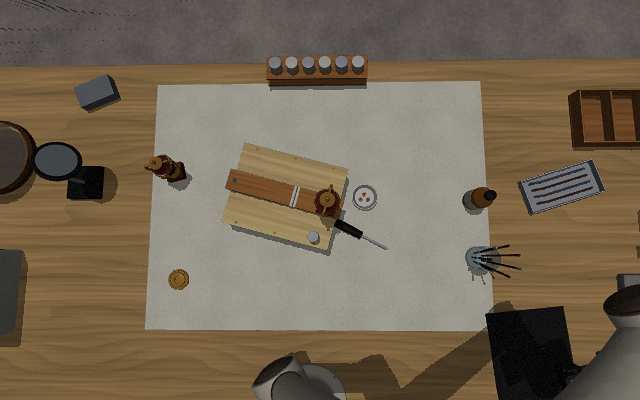

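The side view shows the box at about (290,225), with the board and tape at about (295,212), the urn at (320,180) and the jar at (334,217). In the top view, the tape is at (295,195), the urn at (327,200) and the jar at (313,237). I'll zoom in for the precise lines.

```bash
cat > h.py <<'E'
import numpy as np
from station import r
def pix2w(c,uv,z):
    k=r.calibration(c);K=np.array(k["camera_matrix"]);T=np.array(k["world_from_camera"])
    uv=np.atleast_2d(uv).astype(float)
    d=np.c_[(uv[:,0]-K[0,2])/K[0,0],-(uv[:,1]-K[1,2])/K[1,1],-np.ones(len(uv))]@T[:3,:3].T
    o=T[:3,3]; return o+d*((z-o[2])/d[:,2])[:,None]
def w2pix(c,p):
    k=r.calibration(c);K=np.array(k["camera_matrix"]);T=np.array(k["world_from_camera"])
    q=(np.atleast_2d(p)-T[:3,3])@T[:3,:3]
    return np.c_[K[0,0]*q[:,0]/-q[:,2]+K[0,2],K[1,1]*-q[:,1]/-q[:,2]+K[1,2]]
E
python3 - <<'E'
from h import *
import cv2
t=cv2.imread("pics/top0.png")[135:260,215:375]; s=cv2.imread("pics/side0.png")[150:290,215:375]
cv2.imwrite("pics/topc.png",cv2.resize(t,None,fx=5,fy=4.8,interpolation=cv2.INTER_CUBIC)[:600] if 0 else cv2.resize(t,None,fx=4.8,fy=4.8,interpolation=cv2.INTER_CUBIC))
cv2.imwrite("pics/sidec.png",cv2.resize(s,None,fx=4,fy=4,interpolation=cv2.INTER_CUBIC))
for c in("top","side"):
    print(c,w2pix(c,[[.592,.031,.11],[.539,-.05,.11],[.527,-.079,.09],[.569,.067,.09]]).round(1).tolist())
E
```

```text
top [[297.0, 184.9], [327.2, 204.4], [337.9, 209.5], [284.4, 194.4]]
side [[287.9, 202.8], [319.7, 196.5], [329.0, 197.6], [285.3, 218.3]]
```

View pics/topc.png

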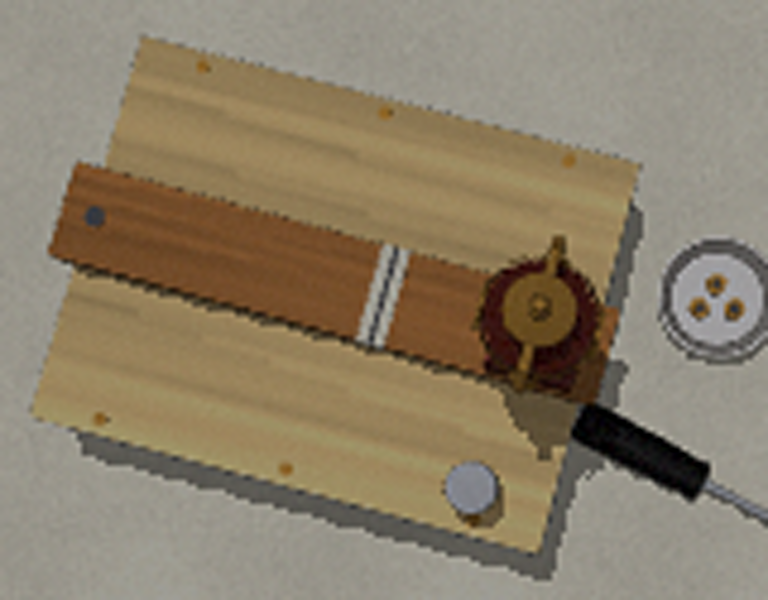

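View pics/sidec.png

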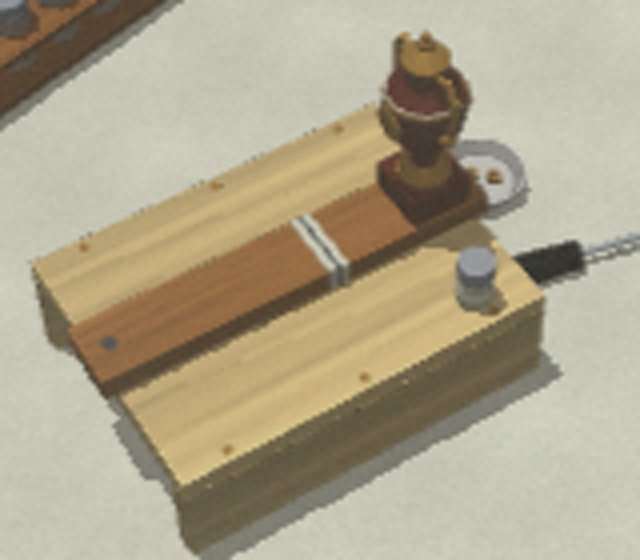

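The crops show clean box corners, tape line ends and tail corners. In the top crop, the line runs (396,249)→(373,345) and the working edge (640,162)→(545,552). I'll turn these into world positions from both cameras.

```bash
python3 - <<'E'
from h import *
def T(l,z): return pix2w("top",(np.array(l)+.5)/4.8-.5+[215,135],z)
def S(l,z): return pix2w("side",(np.array(l)+.5)/4-.5+[215,150],z)
box=T([(142,37),(640,162),(545,552),(35,415)],.09)[:,:2]; print("box",box.round(4).tolist(),[np.linalg.norm(box[i]-box[i-1]).round(3) for i in range(4)])
boxs=S([(36,264),(543,297),(183,487)],.09)[:,:2]; print("side box tail-far, work-near, tail-near",boxs.round(4).tolist())
L=T([(396,249),(373,345)],.11)[:,:2]; print("line",L.round(4).tolist(),np.linalg.norm(L[0]-L[1]))
Ls=S([(304,217),(341,285)],.11)[:,:2]; print("line s",Ls.round(4).tolist(),np.linalg.norm(Ls[0]-Ls[1]))
t=T([(78,163),(50,252)],.11)[:,:2]; print("tail",t.round(4).tolist(),np.linalg.norm(t[0]-t[1]))
ts=S([(70,330),(105,386)],.11)[:,:2]; print("tail s",ts.round(4).tolist())
m=L.mean(0); d=m-t.mean(0); print("mark-tail",np.linalg.norm(d),"yaw board",np.degrees(np.arctan2(d[1],d[0])))
ms=Ls.mean(0); d=ms-ts.mean(0); print("side",np.linalg.norm(d),np.degrees(np.arctan2(d[1],d[0])))
for a,b in((0,1),(3,2)): d=box[b]-box[a]; print("box yaw",np.degrees(np.arctan2(d[1],d[0])))
d=boxs[1]-boxs[2]; print("side yaw",np.degrees(np.arctan2(d[1],d[0])))
E=box[1]-box[2];print("edge dir",np.degrees(np.arctan2(E[1],E[0]))-90, "edge mid",(box[1]+box[2])/2)
d=L[0]-L[1];print("line-based yaw",np.degrees(np.arctan2(d[1],d[0]))-90-180+180)
E
```

```text
box [[0.7164, 0.1811], [0.6403, -0.1076], [0.4191, -0.052], [0.4965, 0.2374]] [np.float64(0.227), np.float64(0.299), np.float64(0.228), np.float64(0.3)]
side box tail-far, work-near, tail-near [[0.7092, 0.1805], [0.4152, -0.044], [0.4919, 0.2415]]
line [[0.5878, 0.0307], [0.5338, 0.0432]] 0.05537946940732606
line s [[0.5832, 0.0287], [0.5198, 0.057]] 0.0694566442026481
tail [[0.638, 0.2113], [0.5871, 0.2258]] 0.0528728312967995
tail s [[0.6325, 0.2127], [0.5791, 0.2287]]
mark-tail 0.1888580645892722 yaw board -105.9085946267173
side 0.18600767949802108 -106.97804933728959
box yaw -104.7546684722761
box yaw -104.96837689709356
side yaw -105.02537872356146
edge dir -104.12034288894156 edge mid [ 0.52971774 -0.07977383]
line-based yaw -103.12663720021919
```

Box yaw is about -104.8° and the board about -106°. The board needs to travel about 121 mm. I'll grip about 40 mm from the tail, at (0.602, 0.180), approaching high over the urn.

carry_out:
  gripper: 1
  steps:
    - [[0, 0, -5], 0]
    - [[0, 0, -10], 0]
    - [[0, 0, -12], -5]
    - [[-62.8, 62.7, -12], -57.6]
    - [[-62.8, 62.7, -12], -57.6]
    - [[-62.8, 62.7, -12], -57.6]
    - [[-62.8, 62.7, -12], -57.6]
    - [[-62.8, 62.7, -12], -57.6]
    - [[-62.8, 62.7, -12], -57.6]
    - [[-62.8, 62.7, -12], -57.6]
    - [[-62.8, 62.7, -12], -57.6]
    - [[-62.8, 62.7, -12], -57.6]
    - [[-62.8, 62.7, -12], -57.6]
    - [[-62.8, 62.7, -12], -57.6]
    - [[-62.8, 62.7, -12], -57.6]
    - [[-62.8, 62.7, -12], -57.6]
    - [[-62.8, 62.7, -12], -57.6]
    - [[-62.8, 62.7, -12], -57.6]
    - [[-62.8, 62.7, -12], -57.6]
    - [[-62.8, 62.7, -12], -57.6]

```text
time_s: 3.5
tcp_pos: [0.5845, 0.1487, 0.3428]
ee_rot: [[-0.275, -0.962, 0.0], [-0.962, 0.275, 0.0], [-0.0, -0.0, -1.0]]
wrist_force: [1.1, -0.5, 0.3]
gripper_width: 1.005
```

carry_out:
  steps:
    - [[-3.5, -0.7, 2], 0]
    - [[-3.5, -0.7, 6], 0]
    - [[-3.5, -0.7, 11], 0]
    - [[-3.5, -0.7, 16], 0]
    - [[-3.5, -0.7, 20], 0]
    - [[-3.5, -0.7, 20], 0]
    - [[-3.5, -0.7, 20], 0]

```text
time_s: 4.2
tcp_pos: [0.6017, 0.1805, 0.1436]
ee_rot: [[-0.274, -0.962, 0.001], [-0.962, 0.274, -0.001], [0.0, -0.002, -1.0]]
wrist_force: [0.8, -0.0, 1.8]
gripper_width: 0.999
```

```bash
python3 - <<'E'
from h import *
import cv2
a=r.capture("top")[:,:,::-1]; b=r.capture("side")[:,:,::-1]
cv2.imwrite("pics/c2.png",np.hstack([cv2.resize(a[135:260,215:345],None,fx=3,fy=3),cv2.resize(b[150:275,215:345],None,fx=3,fy=3)]))
print(r.sense()["tcp_pos"])
E
```

```text
[0.60291849 0.18128741 0.14611697]
```

View pics/c2.png

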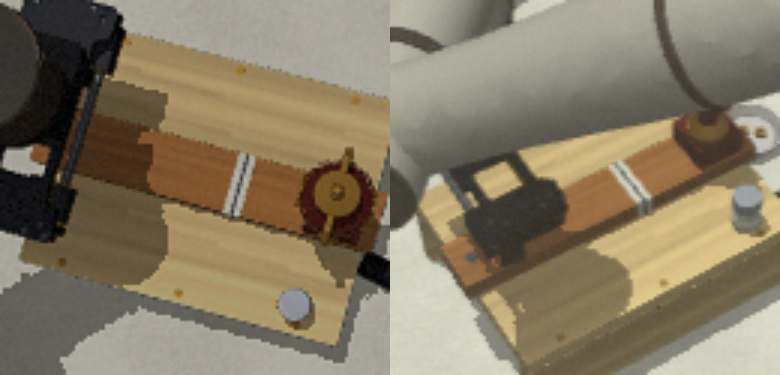

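The left (top) view shows the jaws across the tail, with the tape clear at (240,185). The right (side) view shows the fingers straddling the board. Next I'll lower and close.

carry_out:
  steps:
    - [[0, 0, 2], 0]
    - [[0, 0, 3.5], 0]
    - [[0, 0, 4.4], 0]
    - [[0, 0, 5], 0]
    - [[0, 0, 5], 0]
    - [[0, 0, 5], 0]

```text
time_s: 4.9
tcp_pos: [0.6039, 0.1817, 0.0972]
ee_rot: [[-0.274, -0.962, 0.008], [-0.962, 0.274, 0.003], [-0.005, -0.007, -1.0]]
wrist_force: [0.7, 0.1, 0.9]
gripper_width: 1.002
```

carry_out:
  gripper: -1
  steps:
    - [[0, 0, 0], 0]
    - [[0, 0, 0], 0]
    - [[0, 0, 0], 0]
    - [[0, 0, 0], 0]
    - [[0, 0, 0], 0]
    - [[0, 0, 0], 0]
    - [[0, 0, 0], 0]
    - [[0, 0, 0], 0]

```text
time_s: 5.7
tcp_pos: [0.6038, 0.1817, 0.0972]
ee_rot: [[-0.274, -0.962, 0.008], [-0.962, 0.274, 0.003], [-0.005, -0.006, -1.0]]
wrist_force: [-0.8, 0.9, 1.2]
gripper_width: 0.642
```

The opening is 55.9 mm, so the board is held. Next I'll slide 9 cm along the box while squaring by about 1°.

carry_out:
  steps:
    - [[0.4, 0, 0.05], 0]
    - [[1, 0, 0.05], 0]
    - [[1.8, -0.04, 0.05], -0.2]
    - [[2.6, -0.05, 0.05], -0.4]
    - [[3.4, -0.07, 0.05], -0.6]
    - [[4.2, -0.08, 0.05], -0.8]
    - [[5, -0.1, 0.05], -1]
    - [[5.8, -0.11, 0.05], -1.1]
    - [[6.6, -0.13, 0.05], -1.1]
    - [[7.4, -0.15, 0.05], -1.1]
    - [[8.2, -0.16, 0.05], -1.1]
    - [[8.7, -0.17, 0.05], -1.1]
    - [[9, -0.17, 0.05], -1.1]
    - [[9, -0.17, 0.05], -1.1]
    - [[9, -0.17, 0.05], -1.1]

```text
time_s: 7.2
tcp_pos: [0.5813, 0.0941, 0.0971]
ee_rot: [[-0.255, -0.967, 0.009], [-0.967, 0.255, 0.003], [-0.005, -0.008, -1.0]]
wrist_force: [0.7, 3.3, 6.0]
gripper_width: 0.641
```

```bash
python3 - <<'E'
from h import *
import cv2
a=r.capture("top")[:,:,::-1]; b=r.capture("side")[:,:,::-1]
cv2.imwrite("pics/top3.png",a);cv2.imwrite("pics/side3.png",b)
cv2.imwrite("pics/c3.png",cv2.resize(a[160:260,290:390],None,fx=6,fy=6,interpolation=cv2.INTER_CUBIC))
s=r.sense();print(s["tcp_pos"],s["ee_rot"].round(4).tolist(),s["wrist_force"],s["moment"],s["gripper_width"])
print([(np.round(d["centre"],3).tolist(),round(d["confidence"],2)) for c in("top","side") for d in r.place_of(c,"mark")[:1]+r.place_of(c,"box_edge")[:1]])
E
```

```text
[0.58130275 0.09408057 0.09714836] [[-0.2553, -0.9668, 0.009], [-0.9669, 0.2553, 0.0026], [-0.0048, -0.008, -1.0]] [1.8586814  2.83015975 5.38294912] [ 1.00601551 -0.01040929 -0.18040817] 0.6389433451529396
[([0.544, -0.051, 0.106], 0.84), ([0.526, -0.076, 0.092], 0.56), ([0.574, -0.059, 0.109], 0.75), ([0.533, -0.076, 0.086], 0.67)]
```

View pics/c3.png

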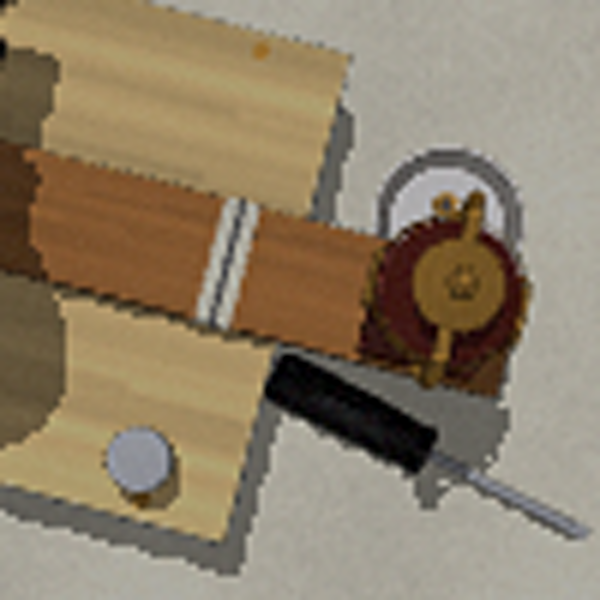

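The crop shows the pencil line from (242,200) to (215,325), and the working edge from (350,57) to (225,540). I'll fit both at sub-pixel level.

```bash
cat > m.py <<'E'
from h import *
import cv2
def seg_fit(P):
    P=P.astype(np.float32); vx,vy,x,y=cv2.fitLine(P[:,:2],cv2.DIST_HUBER,0,.001,.001).ravel()
    v=np.array([vx,vy])*np.sign(vx or 1); return np.array([x,y]),v
def edge_pts(im,cam,p,q,kind,z,n=40,half=6):
    """sample profiles across segment p-q (pixels); kind 'step' in R-B or 'dark' line"""
    p,q=np.array(p,float),np.array(q,float); t=(q-p)/np.linalg.norm(q-p); nrm=np.array([-t[1],t[0]])
    if nrm[0]<0:nrm=-nrm
    s=np.arange(-half,half+.01,.1); out=[]
    for f in np.linspace(0,1,n):
        g=p+f*(q-p)+s[:,None]*nrm
        pr=cv2.remap(im.astype(np.float32),g[:,0].astype(np.float32)[None],g[:,1].astype(np.float32)[None],cv2.INTER_LINEAR)[0]
        if kind=="step":
            v=pr[:,2]-pr[:,0]; mid=(v[:15].mean()+v[-15:].mean())/2
            i=np.where((v[:-1]>=mid)&(v[1:]<mid))[0]; 
            if len(i): out.append(g[i[np.argmin(abs(s[i]))]])
        else:
            w=np.maximum(pr.sum(1).max()-20*3-pr.sum(1),0)*(abs(s)<1.2)
            if w.sum()>0: out.append((g*w[:,None]).sum(0)/w.sum())
    return pix2w(cam,np.array(out),z)
def measure(im,cam,edges,line):
    E=np.vstack([edge_pts(im,cam,*e,"step",.09) for e in edges]); L=edge_pts(im,cam,*line,"dark",.11,half=2)
    ec,ev=seg_fit(E); lc,lv=seg_fit(L)
    n=np.array([ev[1],-ev[0]]); n=n if n[1]<0 else -n
    print(cam,"edge yaw",np.degrees(np.arctan2(n[1],n[0])),"mark",lc,"to go mm",1e3*(ec-lc)@n,"line-edge angle deg (world ccw to add)",np.degrees(np.arctan2(lv[0]*ev[1]-lv[1]*ev[0],lv@ev)), "scatter",1e3*np.std((E[:,:2]-ec)@n),1e3*np.std((L[:,:2]-lc)@n))
E
python3 - <<'E'
from m import *
c=lambda x,y:((x+.5)/6-.5+290,(y+.5)/6-.5+160)
im=cv2.imread("pics/top3.png")
measure(im,"top",[(c(346,75),c(318,195)),(c(265,390),c(230,525))],(c(240,212),c(218,314)))
cv2.imwrite("pics/s3.png",cv2.resize(cv2.imread("pics/side3.png")[160:260,270:370],None,fx=6,fy=6,interpolation=cv2.INTER_CUBIC))
E
```

```text
top edge yaw -105.05754 mark [ 0.5426715  -0.05077767] to go mm 29.291086 line-edge angle deg (world ccw to add) -0.17728038 scatter 0.30951968005381636 0.26095338398594425
```

View pics/s3.png

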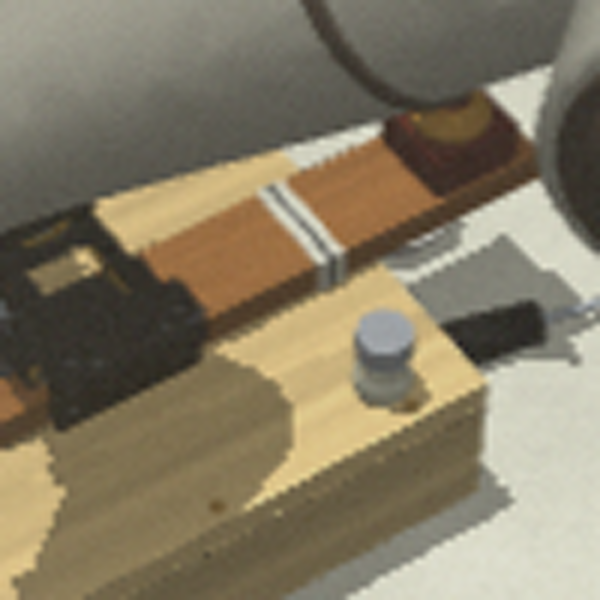

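The side view shows the board flat on the box. The line runs (270,188)→(327,250) and the visible edge (384,268)→(485,380). I'll cross-check from this camera.

```bash
python3 - <<'E'
from m import *
c=lambda x,y:((x+.5)/6-.5+270,(y+.5)/6-.5+160)
measure(cv2.imread("pics/side3.png"),"side",[(c(392,278),c(440,330)),(c(462,355),c(476,370))],(c(277,195),c(318,242)))
E
```

```text
side edge yaw -105.79185 mark [ 0.5406365  -0.05034338] to go mm 30.317472 line-edge angle deg (world ccw to add) -2.7384815 scatter 1.213151895779228 0.48833887235005563
```

carry_out:
  steps:
    - [[0.3, 0, 0.08], 0.1]
    - [[0.8, 0, 0.08], 0.2]
    - [[1.4, 0, 0.08], 0.2]
    - [[2, 0, 0.08], 0.2]
    - [[2.5, 0, 0.08], 0.2]
    - [[2.8, 0.01, 0.08], 0.2]
    - [[2.93, 0.01, 0.08], 0.2]
    - [[2.93, 0.01, 0.08], 0.2]
    - [[2.93, 0.01, 0.08], 0.2]
    - [[2.93, 0.01, 0.08], 0.2]

```text
time_s: 8.5
tcp_pos: [0.5746, 0.0658, 0.0972]
ee_rot: [[-0.258, -0.966, 0.011], [-0.966, 0.258, 0.003], [-0.006, -0.01, -1.0]]
wrist_force: [1.5, 4.8, 5.7]
gripper_width: 0.64
```

```bash
python3 - <<'E'
from m import *
a=r.capture("top")[:,:,::-1]; b=r.capture("side")[:,:,::-1]
cv2.imwrite("pics/top4.png",a);cv2.imwrite("pics/side4.png",b)
up=lambda i:cv2.resize(i,None,fx=5,fy=5,interpolation=cv2.INTER_CUBIC)
cv2.imwrite("pics/c4.png",np.hstack([up(a[165:265,295:375]),up(b[160:260,290:370])]))
s=r.sense();print(s["tcp_pos"],s["ee_rot"].round(4).tolist(),s["wrist_force"],s["moment"],s["gripper_width"])
E
```

```text
[0.57452814 0.06574059 0.09719971] [[-0.2584, -0.966, 0.0112], [-0.966, 0.2585, 0.003], [-0.0058, -0.01, -0.9999]] [1.42324599 4.47271377 6.12319963] [ 1.43493778 -0.05763167 -0.14262645] 0.6451230546752423
```

View pics/c4.png

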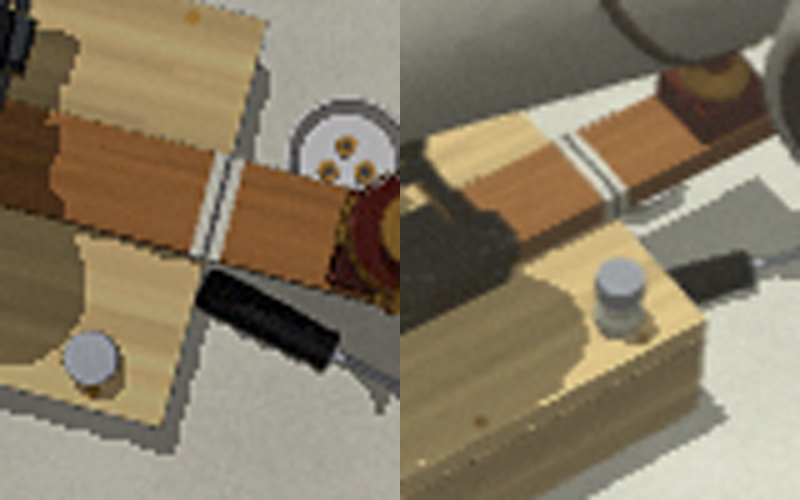

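The top view (left) shows the line from about (228,155) to (207,257), running on into the edge at (265,25)–(236,145) and (197,290)–(162,425). The side view shows the board flat.

```bash
python3 - <<'E'
from m import *
c=lambda x,y:((x+.5)/5-.5+295,(y+.5)/5-.5+165)
measure(cv2.imread("pics/top4.png"),"top",[(c(262,40),c(241,130)),(c(190,318),c(166,412))],(c(226,165),c(208,248)))
c=lambda x,y:((x-400+.5)/5-.5+290,(y+.5)/5-.5+160)
measure(cv2.imread("pics/side4.png"),"side",[(c(624,234),c(662,276)),(c(684,300),c(698,315))],(c(571,145),c(608,190)))
E
```

```text
top edge yaw -105.06958 mark [ 0.5348831  -0.07878087] to go mm 0.19122863 line-edge angle deg (world ccw to add) 0.08954552 scatter 0.29696481713139783 0.23354232183971277
side edge yaw -105.77971 mark [ 0.52772564 -0.07682022] to go mm 1.2902966 line-edge angle deg (world ccw to add) -1.23953 scatter 0.807018259267303 0.35943508622947723
```

The top camera puts the line 0.2 mm from the edge and 0.1° off it. TCP height is unchanged and the grip is firm, so I'm handing in while still holding.

```bash
python3 - <<'E'
from h import *
print(r.finish_job()); s=r.sense(); print(s["time_s"],s["tcp_pos"],s["wrist_force"],s["gripper_width"])
E
```

```text
the job is handed in; nothing more can be done
None
the job is handed in; nothing more can be done
```

I gripped the board near its bare tail and slid it about 120 mm outward, flat on the box, turning it about 1° to square it up. I handed the job in at about 8.6 s, still holding it with a light downward push.

**Line on the edge:** the top camera puts the pencil line 0.2 mm short of the box edge and 0.1° off square.

**Side camera disagrees:** it reads 1.3 mm short and 1.2° off. It only had a short, noisy stretch of edge to fit, so I went with the top camera.

**Hold:** the tool height stayed within 0.1 mm through the slide (97.2 mm at the end), and the last wrist force was about 8 N. The gripper opening reads about 56 mm, matching the board's width.

**Surroundings:** the arm did not go near the urn, and nothing else looked moved in the last pictures. I checked that by eye and did not re-measure the other items. There was no reading after the hand-in.

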